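# Wake and zero the chocolate scale

## Robot

A 6-joint arm with a two-finger parallel gripper is mounted at the origin on the work surface. World frame = base frame: x ahead of the robot, y to its left, z up, the work surface at z = 0. Lengths are in mm, angles in rad, forces in N, time in s.
With the tool pointing down it reaches from about 300 to 950 mm from the base axis. Payload 3.1 kg.
Tool frame: the origin (TCP) lies at the very end of the fingers, on their centre line; the grasp point (between the pads) lies 19 mm behind it (robot.tcp_to_grasp is the distance from the TCP to the grasp point, in mm); z points along the fingers, y is the line along which they close (so a half turn about z gives the same grasp; the last joint's range is limited). The gripper opens to 85 mm and grips with 20 to 120 N. Pads are 22 mm wide; open, the fingers measure 114 mm over their backs; the gripper's body (76 mm by 85 mm) begins 54 mm behind the grasp point. The pads swing forward as they close: fully open they stand 13 mm farther back than shut.
Start: joints at [1.278, 0.308, 1.634, -0, 1.2, -0.07], TCP at [138.127, 609.551, 200.972] pointing down, gripper open.
Joint ranges: [-3.06, 3.06], [-0.79, 1.96], [0.05, 2.63], [-1.19, 4.34], [0.05, 2.64], [-2.94, 2.94]. Speed limits (rad/s): [2.79, 2.79, 3.14, 3.14, 3.14, 3.14].

## Interface

Orientations are given as a 3x3 rotation matrix whose columns are the frame's x, y, z axes.
In Python, from rig import robot gives the robot as it stands.
- The arm moves only by the tool step_arm, never from a script. Its argument "motion" is text: rows parted by semicolons, each of 7 numbers parted by spaces: the turn, a rotation vector about the world's x, y, z in degrees, then the shift along the world's x, y, z in m, then the opening in per cent of the stroke, from 0 (shut) to 100 (fully open). A call has exactly 8 rows; each row shifts and turns the commanded pose from where the row before left it; what a row does not reach is not made up. A row lasts 1/8 s, in which the tool goes at most 62.5 mm and 10.7 degrees, less where a joint would pass 70% of its speed; a pose out of reach is approached as far as the arm can. A call with a gripper value outside its range is refused whole. The fingers move at their own pace and stop on an object; "force" is the grip in N (left out, the last holds). Time passes only in rows, so rows that do not move let the fingers close, or fill a call up. It gives the time, the measured TCP pose, the force, the opening and the grip force at its end, in the units of the state.
- robot.sense(): the state, without advancing time (a new reading comes with each control period).
- robot.camera(name): name is "scene" or "top" or "wrist"; returns the picture (480x640x3 uint8, blue, green, red); there is no depth.
- robot.camera_params(name): a dict with "K" (3x3 intrinsics, pixels), "k1" (the pictures are not rectified: a ray, as slopes to the right and down, at radius r is drawn at 1 + k1 r^2 times it, then the intrinsics apply), "rvec" (rotation vector, rad) and "tvec" (3), from world to camera coordinates, as OpenCV has them. Camera axes: x right, y down, z forward; pixel columns grow to the right and rows downward; lengths in mm; the calibration is good to about 2 mm. A picture is of the moment at which its call begins: read the wrist's pose just before it. camera_params takes no time and is no camera call; for the wrist camera it gives the pose at the moment of the call.
- robot.sign_off(): hands the job in; it is judged then, once.
The state is a dict: "time_s": time; "qpos": joint angles; "dq": joint speeds; "effort": joint torques, N m; "tool_pos": TCP position; "orientation": TCP orientation; "ft_force": force on the tool from outside, world axes, zero at the start; "ft_torque": the same for the moment, N m; "opening": finger opening in mm; "finger_force": force on a finger pad.
Only numpy, scipy, OpenCV 4.12 (cv2) and the standard library are available. Lean on these libraries where they do the work, as an engineer would, in place of code of your own. Each camera call takes 0.05 s, during which the arm holds its last target. There are 200 camera calls.

## Task

Switch on the bench scale by pressing its round key down with the fingertips and letting it spring back up, then zero it with the bowl in place by pressing the long key down and keeping it down for a full second before letting go. Press gently, and leave the square key, the bowl and everything else on the counter alone: nothing is to be picked up, knocked or shifted.

Things in the scene. Friction and masses are not known exactly. Their poses are not given: they have to be found in the camera images.
- scale: white bench scale, fixed, 300 mm deep (its x), 280 mm wide (its y); origin: centre of its underside, z up. Front panel (its -x side, towards the robot) flat, 60 mm above the counter: display at the left, three keys in a row at x = -95 mm, y = +20, -40, -100 mm; which key is where varies. Behind it the steel pan, top at 74 mm, from x = -35 to +145 mm
- key_round (a joint): round dark grey spring key on the scale's front panel; value 0 = up, grows to 0.006 (6 mm) as it is pressed straight down to its stop; needs 1 N to start, 4 N to reach the stop, springs back up by itself
- key_long (a joint): long dark grey spring key on the scale's front panel; value 0 = up, grows to 0.006 (6 mm) as it is pressed straight down to its stop; needs 1 N to start, 4 N to reach the stop, springs back up by itself
- key_square (a joint): square dark grey spring key on the scale's front panel; value 0 = up, grows to 0.006 (6 mm) as it is pressed straight down to its stop; needs 1 N to start, 4 N to reach the stop, springs back up by itself
- key_round_top (a point): centre of the top face of the round key; rides down with it; up, it stands 10 mm above the panel (70 mm above the counter); the round key is 36 mm across
- key_long_top (a point): centre of the top face of the long key; rides down with it; up, it stands 10 mm above the panel (70 mm above the counter); the long key is 64 mm along the scale's x and 22 mm wide
- key_square_top (a point): centre of the top face of the square key; rides down with it; up, it stands 10 mm above the panel (70 mm above the counter); the square key is small, 20 x 20 mm
- bowl: an empty round steel bowl, 150 mm across the rim, 55 mm tall, loose on the scale's steel pan; origin: centre of its underside
- praline_a: a loose brown square praline, 28 x 28 mm, 20 mm tall, standing on the scale's front panel near the corner by the display; origin: centre of its underside
- praline_b: another loose praline of the same size, on the counter beside the scale's left side; origin: centre of its underside
- spoon: a loose steel spoon 170 mm long, lying on the counter beside the scale's right side; origin: middle of its length, at the counter
- cup: a loose white cup, 80 mm across, 85 mm tall, on the counter at the left; origin: centre of its underside
- mould: a loose pale mould full of chocolates, 275 x 135 mm, 24 mm tall, flat on the counter at the left; origin: centre of its underside
- scraper: a loose scraper, steel blade 110 mm wide and red handle, 230 mm long, 20 mm tall, lying on the counter at the right; origin: where blade and handle meet, at the counter
- jar: a loose amber glass jar, 70 mm across, 90 mm tall, on the counter at the far right; origin: centre of its underside
There are look-alikes about, which are no part of the job. Several things have the shape of the bowl; the one meant has the colours described above.

How it is judged (in metres and radians):
On the way, in this order (a step that is already met when the one before it is completed fails the run):
1. the round key is pressed down (4 mm or more of its 6), the long key up (value of joint key_round above 0.004 m and value of joint key_long below 0.0015 m), for 0.05 s.
2. the round key has sprung back up (value of joint each of key_round, key_long below 0.0015 m), for 0.05 s.
3. the long key is kept down (4 mm or more of its 6) for 0.8 s, the round key up (value of joint key_long above 0.004 m and value of joint key_round below 0.0015 m), for 0.8 s.
At the end, for the whole second after the job is handed in: All three keys are up again (less than 1.5 mm down), the bowl rests on the pan, and the bowl and every other loose thing is within 8 mm of where it began (all of step 2 and value of joint key_square below 0.0015 m and distance of each of bowl, praline_a, praline_b, spoon, cup, mould, scraper, jar from where it was at the start of the episode below 0.008 m and z of bowl in the frame of scale between 0.071 and 0.079 m and linear speed of bowl below 0.02 m/s); the robot touches nothing.
It fails at once if the square key is pressed (more than 1.5 mm) (value of joint key_square above 0.0015 m).
It fails at once if the robot touches the bowl (contact force between any of the fingers, the arm and bowl above 0.3 N).
It fails at once if the robot presses on anything with more than 25 N (contact force between any of the fingers, the arm and anything else above 25 N).
It fails at once if a loose thing is lifted, carried, knocked or shifted (more than 8 mm) (distance of any of bowl, praline_a, praline_b, spoon, cup, mould, scraper, jar from where it was at the start of the episode above 0.008 m).
It also fails if it takes over 38 s, if anything falls off the work surface, if the arm or the gripper's body presses on something with over 40 N, if the wrist force passes 120 N, or if a joint passes its speed limit or range.

## Working session

There is one attempt and no reset: what is moved stays moved. The work goes in short steps, Python scripts to look and compute and a tool call to move; the robot and the scene stay as the last step left them, time stands still between calls to the robot, and variables do not carry over. Pictures are saved under pics/ and viewed, at most 10 in all, crops included, and the job is handed in when it is done.

Besides the shell and the picture viewer there is one more tool, called after ">>>" by a JSON object that holds its "fn" and its "kwargs". step_arm: Moves the arm, as the interface text tells. Its arguments: {"type":"object","properties":{"motion":{"type":"string"},"force":{"type":"number"}},"required":["motion"]}

```bash
mkdir -p pics; cat > h.py <<'E'
import numpy as np, cv2
from rig import robot
def ray(p,uv):
    K=np.array(p["K"]);k1=p["k1"]
    d=np.array([(uv[0]-K[0,2])/K[0,0],(uv[1]-K[1,2])/K[1,1]]);s=d.copy()
    for _ in range(30): s=d/(1+k1*(s@s))
    R,_=cv2.Rodrigues(np.array(p["rvec"],float));t=np.array(p["tvec"],float).ravel()
    return -R.T@t, R.T@np.array([s[0],s[1],1])
def at(p,uv,z):
    c,d=ray(p,uv); return c+d*(z-c[2])/d[2]
E
python3 - <<'E'
from h import *
for n in("top","scene"):
    cv2.imwrite(f"pics/{n}.png",robot.camera(n))
s=robot.sense();print(s["time_s"],s["tool_pos"],s["orientation"],s["opening"])
E
```

```text
0.1 [137.90040813 608.74870575 199.85468476] [[-9.75286992e-01  2.20941034e-01 -5.84765964e-04]
 [ 2.20941776e-01  9.75284857e-01 -2.04419828e-03]
 [ 1.18666109e-04 -2.12287922e-03 -9.99997740e-01]] 85.46295832329011
```

View pics/top.png

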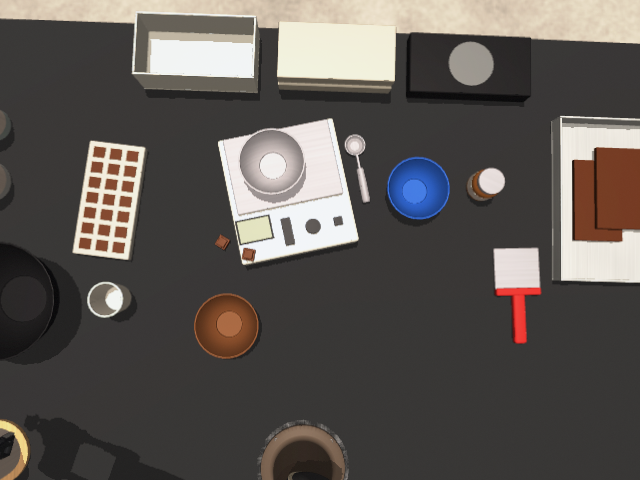

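View pics/scene.png

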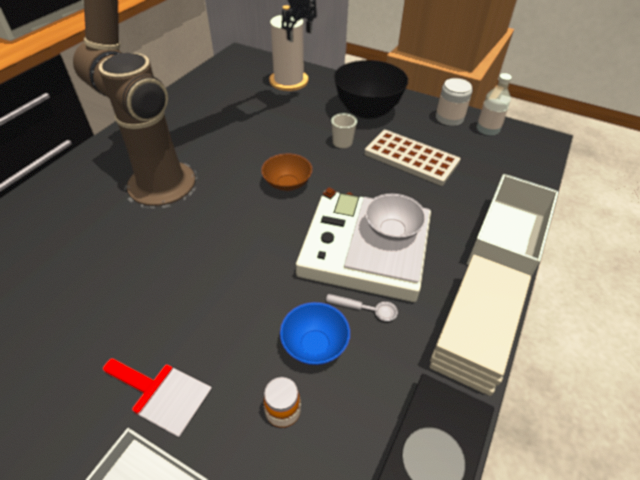

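Top view: the keys are long (288,231), round (313,227) and square (338,221). There are three bowl shapes: steel on the pan (272,165), blue (418,188) and copper (227,326). The steel one on the pan fits the description. I'll enlarge to confirm and measure.

```bash
python3 - <<'E'
from h import *
im=cv2.imread("pics/top.png");cv2.imwrite("pics/crop.png",cv2.resize(im[115:275,205:375],None,fx=3.7,fy=3.7,interpolation=cv2.INTER_CUBIC))
p=robot.camera_params("top")
for n,uv,z in(("long",(288,231),70),("round",(313,227),70),("sq",(338,221),70),("fl",(244,264),60),("fr",(357,240),60),("bowlrim",(272,161),129),("pralA",(249,254),80)): print(n,at(p,uv,z).round(1))
E
```

```text
long [556.4  50.3  70. ]
round [567.4  -7.2  70. ]
sq [583.2 -64.9  70. ]
fl [477.3 150.   60. ]
fr [ 541.1 -111.1   60. ]
bowlrim [706.4  89.  129. ]
pralA [500.1 137.2  80. ]
```

View pics/crop.png

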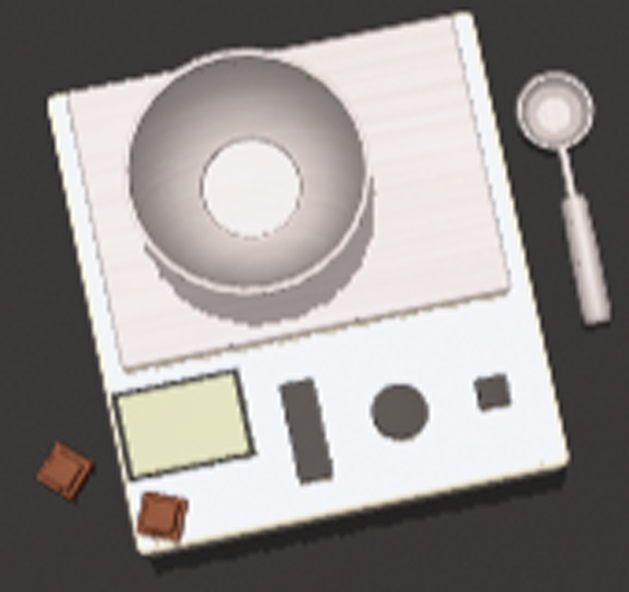

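The keys and steel bowl are confirmed. The round key is at about (567,-7) and the long key at about (556,50). The gripper shuts while the arm travels over at its present height.

>>> {"fn": "step_arm", "kwargs": {"motion": "0 0 0 0.01 -0.015 0 0; 0 0 0 0.025 -0.035 0 0; 0 0 0 0.03 -0.043 0 0; 0 0 0 0.03 -0.043 0 0; 0 0 0 0.03 -0.043 0 0; 0 0 0 0.03 -0.043 0 0; 0 0 0 0.03 -0.043 0 0; 0 0 0 0.03 -0.043 0 0", "force": 20}}

```text
time_s: 1.1
tool_pos: [353.6, 298.9, 200.9]
orientation: [[-0.975, 0.221, 0.0], [0.221, 0.975, -0.0], [-0.0, -0.0, -1.0]]
ft_force: [-0.1, 0.6, -0.5]
opening: 0.3
finger_force: 0.0
```

>>> {"fn": "step_arm", "kwargs": {"motion": "0 0 0 0.03 -0.043 0 0; 0 0 0 0.03 -0.043 0 0; 0 0 0 0.03 -0.043 0 0; 0 0 0 0.03 -0.043 0 0; 0 0 0 0.03 -0.043 0 0; 0 0 0 0.025 -0.035 0 0; 0 0 0 0.01 -0.015 0 0; 0 0 0 0 0 0 0"}}

```text
time_s: 2.1
tool_pos: [537.6, 35.7, 200.6]
orientation: [[-0.975, 0.223, -0.001], [0.223, 0.975, 0.0], [0.001, 0.0, -1.0]]
ft_force: [0.2, -0.3, -0.6]
opening: 0.1
finger_force: 0.0
```

```bash
python3 - <<'E'
from h import *
s=robot.sense();p=robot.camera_params("wrist")
np.save("wp.npy",p,allow_pickle=True)
cv2.imwrite("pics/w1.png",robot.camera("wrist"))
print(s["time_s"],s["tool_pos"],s["orientation"],s["opening"],s["ft_force"])
E
```

```text
2.1 [537.61910889  35.67561985 200.64753122] [[-9.74797744e-01  2.23087258e-01 -1.19777371e-03]
 [ 2.23087000e-01  9.74798477e-01  3.46490988e-04]
 [ 1.24488571e-03  7.05508896e-05 -9.99999223e-01]] 0.10897273102639317 [ 0.18395381 -0.26683111 -0.63167008]
```

View pics/w1.png

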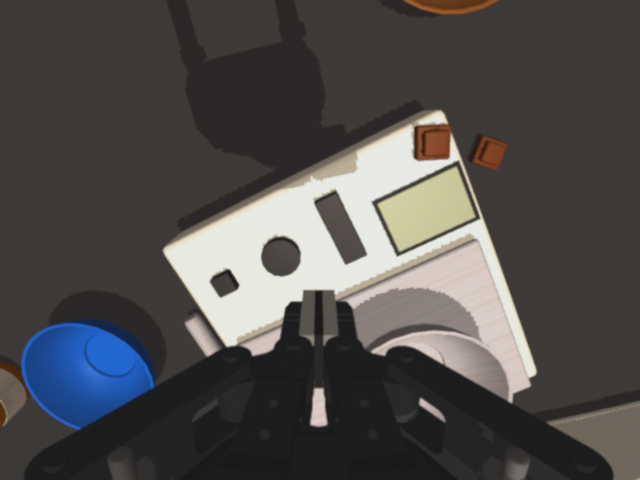

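The wrist view shows round (281,256), long (341,227) and square (225,283), with the fingers shut at the lower middle.

```bash
python3 - <<'E'
from h import *
p=robot.camera_params("wrist")
for n,uv in(("long",(340.5,227)),("round",(281,256)),("sq",(224.5,282.5))): print(n,at(p,uv,70).round(1))
E
```

```text
long [552.7  53.   70. ]
round [567.4  -4.1  70. ]
sq [581.1 -61.3  70. ]
```

Averaged targets are round (567,-6) and long (554,51). Next I move above the round key and down to about 82 mm.

>>> {"fn": "step_arm", "kwargs": {"motion": "0 0 0 0.01 -0.014 0 0; 0 0 0 0.01 -0.014 0 0; 0 0 0 0.0095 -0.0135 -0.01 0; 0 0 0 0 0 -0.03 0; 0 0 0 0 0 -0.035 0; 0 0 0 0 0 -0.03 0; 0 0 0 0 0 -0.013 0; 0 0 0 0 0 0 0"}}

```text
time_s: 3.15
tool_pos: [566.9, -5.2, 81.8]
orientation: [[-0.975, 0.221, -0.002], [0.221, 0.975, 0.0], [0.002, -0.0, -1.0]]
ft_force: [0.1, 0.4, 0.5]
opening: 0.1
finger_force: 0.0
```

```bash
python3 - <<'E'
from h import *
cv2.imwrite("pics/w2.png",robot.camera("wrist"))
E
```

```text
(no output)
```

View pics/w2.png

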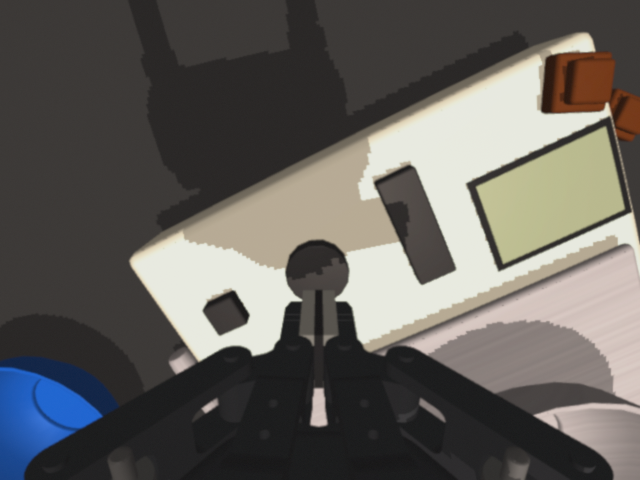

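The fingers stand centred over the round key. I'll press slowly and read the force.

>>> {"fn": "step_arm", "kwargs": {"motion": "0 0 0 0 0 -0.005 0; 0 0 0 0 0 -0.004 0; 0 0 0 0 0 -0.002 0; 0 0 0 0 0 -0.002 0; 0 0 0 0 0 -0.001 0; 0 0 0 0 0 -0.001 0; 0 0 0 0 0 0 0; 0 0 0 0 0 0 0"}}

```text
time_s: 4.2
tool_pos: [567.7, -4.9, 68.0]
orientation: [[-0.975, 0.221, 0.0], [0.221, 0.975, -0.0], [-0.0, 0.0, -1.0]]
ft_force: [-0.3, 0.0, 0.3]
opening: -0.1
finger_force: 0.0
```

>>> {"fn": "step_arm", "kwargs": {"motion": "0 0 0 0 0 -0.001 0; 0 0 0 0 0 0 0; 0 0 0 0 0 -0.001 0; 0 0 0 0 0 0 0; 0 0 0 0 0 0 0; 0 0 0 0 0 0 0; 0 0 0 0 0 0 0; 0 0 0 0 0 0 0"}}

```text
time_s: 5.2
tool_pos: [567.6, -5.0, 66.0]
orientation: [[-0.975, 0.221, 0.0], [0.221, 0.975, -0.0], [-0.0, -0.0, -1.0]]
ft_force: [0.3, 0.5, -0.0]
opening: 0.0
finger_force: 0.0
```

```bash
python3 - <<'E'
from h import *
s=robot.sense();print(s["ft_force"],s["tool_pos"],s["effort"])
E
```

```text
[ 0.34622517  0.5449179  -0.04853962] [567.63916123  -4.95991455  65.98600016] [ 1.15517447e-03 -3.91276646e+01 -2.28739643e+01 -8.48700915e-05
  4.29203155e-04 -1.07211690e-05]
```

>>> {"fn": "step_arm", "kwargs": {"motion": "0 0 0 0 0 -0.001 0; 0 0 0 0 0 0 0; 0 0 0 0 0 -0.001 0; 0 0 0 0 0 0 0; 0 0 0 0 0 0 0; 0 0 0 0 0 0 0; 0 0 0 0 0 0 0; 0 0 0 0 0 0 0"}}

```text
time_s: 6.2
tool_pos: [567.6, -5.0, 64.0]
orientation: [[-0.975, 0.221, -0.0], [0.221, 0.975, -0.0], [-0.0, -0.0, -1.0]]
ft_force: [0.5, 0.6, -0.1]
opening: -0.3
finger_force: 0.0
```

```bash
python3 - <<'E'
from h import *
im=robot.camera("wrist");cv2.imwrite("pics/w3.png",cv2.resize(im[180:360,190:450],None,fx=3,fy=3,interpolation=cv2.INTER_CUBIC))
E
```

```text
(no output)
```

View pics/w3.png

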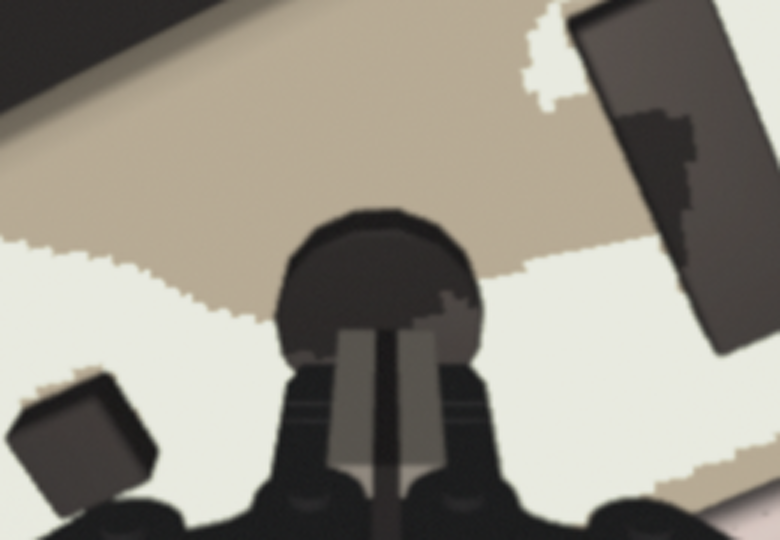

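```bash
python3 - <<'E'
from h import *
s=robot.sense();p=robot.camera_params("wrist");R=np.array(s["orientation"]);t=np.array(s["tool_pos"])
def proj(X):
    Rc,_=cv2.Rodrigues(np.array(p["rvec"],float));c=Rc@X+np.ravel(p["tvec"]);a=c[:2]/c[2];a=a*(1+p["k1"]*(a@a));K=np.array(p["K"]);return (K[:2,:2]@a+K[:2,2]).round(1)
for v in((0,0,0),(11,0,0),(-11,0,0),(11,14.5,0),(11,-14.5,0),(11,0,-19)): print(v,proj(t+R@np.array(v)))
print("cam",ray(p,(320,240))[0], "key",at(p,(316.7,289),70))
for z in(60,64,70): print(z,proj(np.array([567,-5,z])), proj(np.array([567,-5,z])+18*R[:,0]),proj(np.array([567,-5,z])-18*R[:,0]),proj(np.array([567,-5,z])+18*R[:,1]))
E
```

```text
(0, 0, 0) [317.9 278.9]
(11, 0, 0) [317.9 259.1]
(-11, 0, 0) [317.9 297.8]
(11, 14.5, 0) [346.4 259.1]
(11, -14.5, 0) [289.4 259.1]
(11, 0, -19) [317.8 274.7]
cam [488.86958281  13.19814319 236.79283473] key [570.256369    -6.16938562  70.        ]
60 [317.6 274.6] [317.6 242.4] [317.6 304.8] [351.7 274.6]
64 [317.6 277.8] [317.5 245. ] [317.6 308.5] [352.3 277.8]
70 [317.5 282.8] [317.5 249.2] [317.6 314.3] [353.4 282.8]
```

The force is still zero at an indicated z of 64, so I'll check the tip against the key in the scene camera.

```bash
python3 - <<'E'
from h import *
im=robot.camera("scene");cv2.imwrite("pics/s2.png",cv2.resize(im[150:300,260:450],None,fx=4,fy=4,interpolation=cv2.INTER_CUBIC))
s=robot.sense();t=np.array(s["tool_pos"]);p=robot.camera_params("scene")
def proj(X):
    Rc,_=cv2.Rodrigues(np.array(p["rvec"],float));c=Rc@X+np.ravel(p["tvec"]);a=c[:2]/c[2];a=a*(1+p["k1"]*(a@a));K=np.array(p["K"]);return (K[:2,:2]@a+K[:2,2])
for X in(t,t+[0,0,10],t+[0,0,30],(567,-6,70),(554,51,70),(582,-63,70)):print(((proj(np.array(X,float))-[260,150])*4).round(0))
E
```

```text
[268. 343.]
[268. 333.]
[269. 311.]
[267. 338.]
[289. 274.]
[245. 407.]
```

View pics/s2.png

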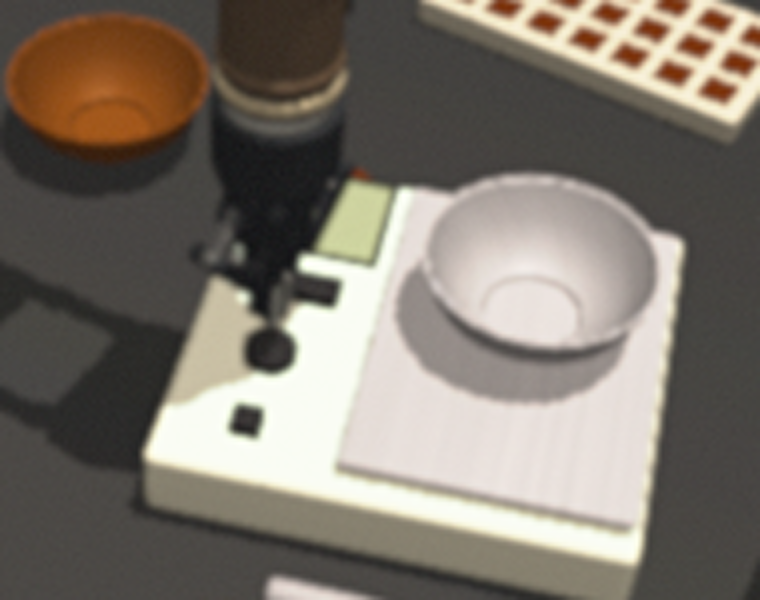

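```bash
python3 - <<'E'
from h import *
from scipy.optimize import least_squares
pt,ps,pw=[robot.camera_params(n) for n in("top","scene","wrist")]
def proj(p,X):
    Rc,_=cv2.Rodrigues(np.array(p["rvec"],float));c=Rc@np.array(X,float)+np.ravel(p["tvec"]);a=c[:2]/c[2];a=a*(1+p["k1"]*(a@a));K=np.array(p["K"]);return (K[:2,:2]@a+K[:2,2])
def tri(obs):
    r=least_squares(lambda X:np.concatenate([proj(p,X)-uv for p,uv in obs]),[560,0,60]);return r.x.round(1),r.fun.round(1)
print("round ts",tri([(pt,(313.1,226.1)),(ps,(327.2,237.5))]))
print("sq ts",tri([(pt,(338,221)),(ps,(321.5,255))]))
print("long ts",tri([(pt,(287.7,231.5)),(ps,(333,221))]))
print("round tw",tri([(pt,(313.1,226.1)),(pw,(316.7,289))]))
print("base top",proj(pt,(0,0,0)),"scene",proj(ps,(0,0,0)),"start TCP top",proj(pt,(138,609,200)),"scene",proj(ps,(138,609,200)))
print("panel corner fr scene", proj(ps,at(pt,(357,240),60)),"fl top, praline",proj(ps,at(pt,(249,254),80)), "jar base-ish",proj(ps,at(pt,(491,180),90)),"scraper end",proj(ps,at(pt,(520,342),15)))
E
```

```text
round ts (array([570.1,  -7.7,  61.8]), array([ 0.1,  0.1,  0.1, -0. ]))
sq ts (array([584.1, -65.4,  61.1]), array([ 0.,  0.,  0., -0.]))
long ts (array([555.9,  51.3,  61.8]), array([-0., -0., -0.,  0.]))
round tw (array([569.8,  -6.1,  70.9]), array([-0.5, -0.2, -0.1, -0. ]))
base top [302.49662711 467.07188328] scene [161.67977611 182.39473727] start TCP top [  0.70744187 424.73748514] scene [299.75170962  48.56815864]
panel corner fr scene [296.93498565 261.32822343] fl top, praline [329.30172146 189.68702384] jar base-ish [282.70699354 390.85072864] scraper end [108.18993777 362.54624825]
```

The images suggest the tips hang somewhat higher than the reading says. The key travel is soft (6 mm, up to 4 N), so I'll feel down 4 mm per call and watch the force.

>>> {"fn": "step_arm", "kwargs": {"motion": "0 0 0 0.001 0 -0.001 0; 0 0 0 0.001 0 -0.001 0; 0 0 0 0 0 -0.001 0; 0 0 0 0 0 -0.001 0; 0 0 0 0 0 0 0; 0 0 0 0 0 0 0; 0 0 0 0 0 0 0; 0 0 0 0 0 0 0"}}

```text
time_s: 7.3
tool_pos: [569.7, -5.0, 60.0]
orientation: [[-0.975, 0.221, 0.0], [0.221, 0.975, -0.0], [-0.0, -0.0, -1.0]]
ft_force: [-0.4, 0.2, 0.4]
opening: 0.5
finger_force: 0.0
```

>>> {"fn": "step_arm", "kwargs": {"motion": "0 0 0 0 0 -0.001 0; 0 0 0 0 0 -0.001 0; 0 0 0 0 0 -0.001 0; 0 0 0 0 0 -0.001 0; 0 0 0 0 0 0 0; 0 0 0 0 0 0 0; 0 0 0 0 0 0 0; 0 0 0 0 0 0 0"}}

```text
time_s: 8.3
tool_pos: [569.6, -5.0, 56.0]
orientation: [[-0.975, 0.221, 0.0], [0.221, 0.975, -0.0], [-0.0, 0.0, -1.0]]
ft_force: [0.5, -0.1, -0.3]
opening: -0.3
finger_force: 0.0
```

>>> {"fn": "step_arm", "kwargs": {"motion": "0 0 0 0 0 -0.001 0; 0 0 0 0 0 -0.001 0; 0 0 0 0 0 -0.001 0; 0 0 0 0 0 -0.001 0; 0 0 0 0 0 0 0; 0 0 0 0 0 0 0; 0 0 0 0 0 0 0; 0 0 0 0 0 0 0"}}

```text
time_s: 9.3
tool_pos: [569.6, -5.0, 52.0]
orientation: [[-0.975, 0.221, 0.0], [0.221, 0.975, -0.0], [-0.0, 0.0, -1.0]]
ft_force: [-0.3, -0.7, 0.2]
opening: 0.2
finger_force: 0.0
```

```bash
python3 - <<'E'
from h import *
im=robot.camera("wrist");a=cv2.resize(im[180:360,190:450],None,fx=2,fy=2,interpolation=cv2.INTER_CUBIC)
im=robot.camera("scene");b=cv2.resize(im[190:280,290:370],None,fx=4,fy=4,interpolation=cv2.INTER_CUBIC)[:360]
cv2.imwrite("pics/x4.png",np.hstack([a,b[:360,:270]]))
s=robot.sense();print(s["ft_force"],s["tool_pos"])
E
```

```text
[-0.03670438 -0.47645402  0.42953019] [569.65712823  -4.96315086  52.01846431]
```

View pics/x4.png

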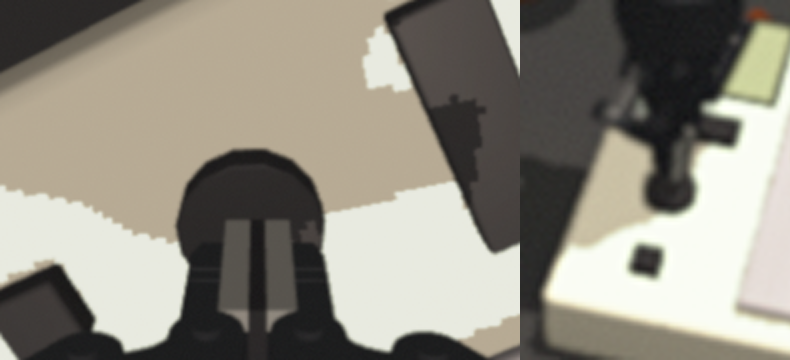

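The key is still up, and the tips sit slightly to the pan side of its centre. I'll shift 6 mm toward the robot and keep feeling down.

>>> {"fn": "step_arm", "kwargs": {"motion": "0 0 0 -0.003 -0.0005 0 0; 0 0 0 -0.003 -0.0005 0 0; 0 0 0 0 0 -0.001 0; 0 0 0 0 0 -0.001 0; 0 0 0 0 0 -0.001 0; 0 0 0 0 0 -0.001 0; 0 0 0 0 0 0 0; 0 0 0 0 0 0 0"}}

```text
time_s: 10.4
tool_pos: [563.7, -5.9, 48.0]
orientation: [[-0.975, 0.221, 0.0], [0.221, 0.975, -0.0], [-0.0, -0.0, -1.0]]
ft_force: [0.5, 0.0, 0.2]
opening: -0.1
finger_force: 0.0
```

>>> {"fn": "step_arm", "kwargs": {"motion": "0 0 0 0 0 -0.001 0; 0 0 0 0 0 -0.001 0; 0 0 0 0 0 -0.001 0; 0 0 0 0 0 -0.001 0; 0 0 0 0 0 0 0; 0 0 0 0 0 0 0; 0 0 0 0 0 0 0; 0 0 0 0 0 0 0"}}

```text
time_s: 11.4
tool_pos: [563.7, -5.9, 44.0]
orientation: [[-0.975, 0.221, 0.0], [0.221, 0.975, -0.0], [-0.0, 0.0, -1.0]]
ft_force: [-0.3, 0.1, -0.3]
opening: -0.3
finger_force: 0.0
```

>>> {"fn": "step_arm", "kwargs": {"motion": "0 0 0 0 0 -0.001 0; 0 0 0 0 0 -0.001 0; 0 0 0 0 0 -0.001 0; 0 0 0 0 0 -0.001 0; 0 0 0 0 0 0 0; 0 0 0 0 0 0 0; 0 0 0 0 0 0 0; 0 0 0 0 0 0 0"}}

```text
time_s: 12.4
tool_pos: [563.6, -6.0, 40.0]
orientation: [[-0.975, 0.221, 0.0], [0.221, 0.975, -0.0], [-0.0, -0.0, -1.0]]
ft_force: [-0.9, 0.1, 0.1]
opening: -0.3
finger_force: 0.0
```

```bash
python3 - <<'E'
from h import *
im=robot.camera("wrist");a=cv2.resize(im[180:360,190:450],None,fx=2,fy=2,interpolation=cv2.INTER_CUBIC)
im=robot.camera("scene");b=cv2.resize(im[190:280,290:370],None,fx=4,fy=4,interpolation=cv2.INTER_CUBIC)[:360]
cv2.imwrite("pics/x5.png",np.hstack([a,b[:360,:270]]))
s=robot.sense();print(s["ft_force"],s["tool_pos"])
E
```

```text
[-0.04660276  0.27239462  0.65805932] [563.62681882  -5.9642784   39.99573519]
```

View pics/x5.png

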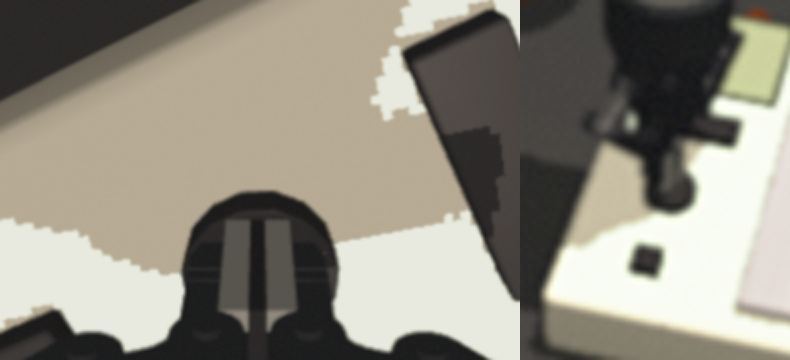

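The tips are now centred over the round key and just above it, so I keep descending.

>>> {"fn": "step_arm", "kwargs": {"motion": "0 0 0 0 0 -0.001 0; 0 0 0 0 0 -0.001 0; 0 0 0 0 0 -0.001 0; 0 0 0 0 0 -0.001 0; 0 0 0 0 0 0 0; 0 0 0 0 0 0 0; 0 0 0 0 0 0 0; 0 0 0 0 0 0 0"}}

```text
time_s: 13.5
tool_pos: [563.7, -6.0, 36.1]
orientation: [[-0.975, 0.221, 0.0], [0.221, 0.975, -0.0], [-0.0, 0.0, -1.0]]
ft_force: [-0.9, 0.3, 2.9]
opening: -0.3
finger_force: 1.3
```

Contact: 2.9 N at indicated 36, so the key top is near 40 and the stop near 34. I press a little further, hold briefly, then lift.

>>> {"fn": "step_arm", "kwargs": {"motion": "0 0 0 0 0 -0.0008 0; 0 0 0 0 0 -0.0006 0; 0 0 0 0 0 0 0; 0 0 0 0 0 0 0; 0 0 0 0 0 0 0; 0 0 0 0 0 0 0; 0 0 0 0 0 0 0; 0 0 0 0 0 0 0"}}

```text
time_s: 14.5
tool_pos: [563.7, -6.0, 34.6]
orientation: [[-0.975, 0.221, 0.0], [0.221, 0.975, -0.0], [-0.0, 0.0, -1.0]]
ft_force: [-0.0, -0.4, 3.5]
opening: 0.0
finger_force: 1.7
```

3.5 N, about 5 mm down. Now I release, lift and travel to the long key, 10 mm toward its near end to stay further from the bowl.

>>> {"fn": "step_arm", "kwargs": {"motion": "0 0 0 0 0 0.005 0; 0 0 0 0 0 0.01 0; 0 0 0 0 0 0.01 0; 0 0 0 0 0 0 0; 0 0 0 -0.006 0.015 0 0; 0 0 0 -0.006 0.015 0 0; 0 0 0 -0.006 0.015 0 0; 0 0 0 -0.005 0.011 0 0"}}

```text
time_s: 15.5
tool_pos: [539.7, 51.5, 59.3]
orientation: [[-0.976, 0.22, -0.001], [0.22, 0.976, 0.0], [0.001, -0.0, -1.0]]
ft_force: [0.1, 0.3, -0.3]
opening: 0.0
finger_force: 0.0
```

>>> {"fn": "step_arm", "kwargs": {"motion": "0 0 0 0 0 0 0; 0 0 0 0 0 -0.005 0; 0 0 0 0 0 -0.005 0; 0 0 0 0 0 -0.004 0; 0 0 0 0 0 0 0; 0 0 0 0 0 0 0; 0 0 0 0 0 0 0; 0 0 0 0 0 0 0"}}

```text
time_s: 16.5
tool_pos: [540.8, 50.1, 45.8]
orientation: [[-0.975, 0.221, 0.0], [0.221, 0.975, 0.0], [-0.0, 0.0, -1.0]]
ft_force: [-0.5, 0.3, 0.2]
opening: -0.2
finger_force: 0.0
```

```bash
python3 - <<'E'
from h import *
im=robot.camera("wrist");cv2.imwrite("pics/x6.png",im)
s=robot.sense();print(s["ft_force"],s["tool_pos"])
E
```

```text
[-0.07308353  0.77335256  0.0902433 ] [540.76395545  50.05262207  45.75330507]
```

View pics/x6.png

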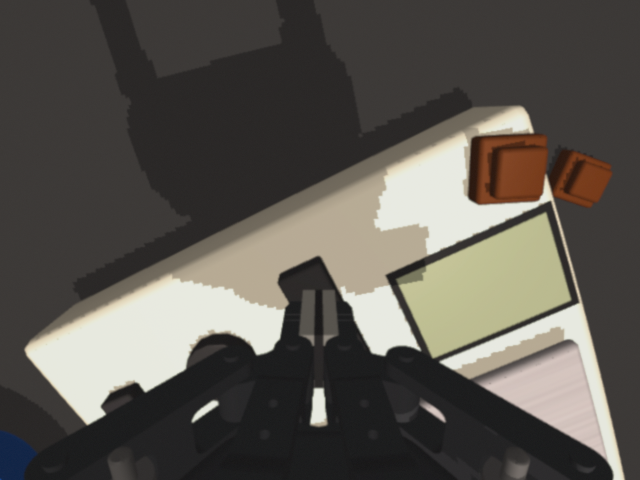

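The tips are over the near half of the long key and clear of the other keys. Pressing in to indicated 36 first.

>>> {"fn": "step_arm", "kwargs": {"motion": "0 0 0 0 0 -0.003 0; 0 0 0 0 0 -0.003 0; 0 0 0 0 0 -0.001 0; 0 0 0 0 0 -0.001 0; 0 0 0 0 0 -0.001 0; 0 0 0 0 0 -0.001 0; 0 0 0 0 0 0 0; 0 0 0 0 0 0 0"}}

```text
time_s: 17.55
tool_pos: [540.6, 50.1, 35.7]
orientation: [[-0.975, 0.221, -0.0], [0.221, 0.975, 0.0], [0.0, 0.0, -1.0]]
ft_force: [-1.6, 0.6, 3.6]
opening: -0.1
finger_force: 1.4
```

>>> {"fn": "step_arm", "kwargs": {"motion": "0 0 0 0 0 -0.0007 0; 0 0 0 0 0 0 0; 0 0 0 0 0 0 0; 0 0 0 0 0 0 0; 0 0 0 0 0 0 0; 0 0 0 0 0 0 0; 0 0 0 0 0 0 0; 0 0 0 0 0 0 0"}}

```text
time_s: 18.55
tool_pos: [540.6, 50.0, 34.8]
orientation: [[-0.975, 0.221, -0.0], [0.221, 0.975, -0.0], [0.0, -0.0, -1.0]]
ft_force: [-1.1, 0.0, 3.3]
opening: -0.1
finger_force: 1.6
```

>>> {"fn": "step_arm", "kwargs": {"motion": "0 0 0 0 0 0 0; 0 0 0 0 0 0 0; 0 0 0 0 0 0 0; 0 0 0 0 0 0 0; 0 0 0 0 0 0 0; 0 0 0 0 0 0 0; 0 0 0 0 0 0 0; 0 0 0 0 0 0 0"}}

```text
time_s: 19.55
tool_pos: [540.6, 50.1, 34.9]
orientation: [[-0.975, 0.221, -0.0], [0.221, 0.975, 0.0], [0.0, -0.0, -1.0]]
ft_force: [-1.7, 1.3, 2.9]
opening: -0.3
finger_force: 1.6
```

>>> {"fn": "step_arm", "kwargs": {"motion": "0 0 0 0 0 0.003 0; 0 0 0 0 0 0.005 0; 0 0 0 0 0 0.01 0; 0 0 0 0 0 0.02 0; 0 0 0 0 0 0.03 0; 0 0 0 0 0 0.02 0; 0 0 0 0 0 0.01 0; 0 0 0 0 0 0 0"}}

```text
time_s: 20.55
tool_pos: [541.2, 50.0, 133.7]
orientation: [[-0.975, 0.221, 0.002], [0.221, 0.975, -0.0], [-0.002, 0.0, -1.0]]
ft_force: [-0.6, -0.5, 0.0]
opening: -0.0
finger_force: 0.0
```

```bash
python3 - <<'E'
from rig import robot
print(robot.sign_off())
E
```

```text
the job is handed in; nothing more can be done
None
```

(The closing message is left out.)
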